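# Lock the paper guillotine

## Task

Lock the paper guillotine's blade arm: with one fingertip hold the long spring safety catch down, and with the other fingertip push the bolt's knob so that the bolt slides over the blade arm and fully home, without letting the catch up on the way. Then let the catch spring back up behind it and move clear. Only press and push: do not lift the blade arm, and do not disturb anything else on the table.

Things in the scene. Friction and masses are not known exactly. Their poses are not given: they have to be found in the camera images.
- guillotine: Paper guillotine, fixed: base plate 300 x 330 mm, grey board with its top 26 mm up. Origin on the table under the board's middle, z up. Blade arm along its -y edge; the bolt (axis at x = 0, 50 mm up) slides to -y, over the arm into a steel arch at y = -165 mm. The catch bar lies parallel to it at x = -46 mm. From y = -60 to +60 mm all but knob and catch is under 60 mm high near the bolt.
- knob_top (a point): Centre of the top of the bolt's knob, moving with the bolt: upright steel cylinder 18 mm in diameter, from 72 to 100 mm above the table, on a 10 mm stem on the 12 mm bolt rod (rod top 56 mm up). Push it from its +y side; about 3 N slides it. Drawn fully back it is at x = 0, y = 0 of the guillotine, fully home at y = -60 mm.
- catch_top (a point): Centre of the top face of the spring safety catch, moving with it: flat steel bar 26 mm wide (guillotine x), 125 mm long (guillotine y, +55 to -70 mm), beside the bolt, 46 mm to the -x side of its axis. Top 76 mm above the table when up; goes straight down wherever it is pressed. A fingertip may slide along it while pressing.
- bolt (a joint): Slide of the bolt in m: 0 drawn fully back, 0.060 fully home (end stop), growing along the guillotine's -y. Starts between 0 and 0.008; the catch's tooth stops it at about 0.009. It stays where it is left. From 0.056 on the catch can spring up behind it and lock it.
- catch (a joint): Depression of the catch in m: 0 up, 0.010 fully down. Spring: about 3 N to start it, 7 N fully down. The bolt is free to slide only while it is pressed 0.006 or more; if let up on the way it snaps into the next notch of the bolt (2 notches on the way).
- blade_arm (a joint): Hinge of the steel blade arm in rad: 0 down (as it starts), growing as its handle is lifted. Bar 300 mm long, 22 mm wide, top 41 mm above the table, along y = -136 mm of the guillotine, pivot at its +x end, black handle 85 mm long at its -x end. Leave it down.
- lino_block: Bystander: lino printing block 60 x 80 x 13 mm lying on the board; origin in its underside.
- tape: Bystander: roll of paper tape, 60 mm in diameter, 24 mm high, lying on the board; origin in its underside.
- brayer: Bystander: ink roller with a red handle, 165 mm long, 36 mm high, beside the guillotine; origin in its underside.
- ink_jar_a: Bystander: black ink jar, 56 mm in diameter, 75 mm high; origin in its underside.
- ink_jar_b: Bystander: blue ink jar, 56 mm in diameter, 75 mm high; origin in its underside.
- brush_pot: Bystander: white pot, 72 mm in diameter, 90 mm high, with brushes to 160 mm; origin in its underside.
- palette_knife: Bystander: flat palette knife 190 mm long, beside the guillotine; origin in its underside.

How it is judged:
On the way, in this order (a step that is already met when the one before it is completed fails the run):
1. a fingertip holds the catch down while the bolt is still drawn back (value of joint catch above 0.005 m and value of joint bolt below 0.016 m and contact force between the fingers and catch above 1 N), for 0.1 s.
2. with the catch still held down by a finger, a finger pushes the bolt along (value of joint catch above 0.005 m and value of joint bolt between 0.02 and 0.055 m and contact force between the fingers and catch above 1 N and contact force between the fingers and bolt above 0.5 N), for 0.05 s.
3. the bolt is fully home, the catch still held down by a finger (value of joint catch above 0.005 m and value of joint bolt above 0.0565 m and contact force between the fingers and catch above 1 N), for 0.05 s.
At the end, for the whole second after the job is handed in: The bolt is home (0.056 m or more), the catch has sprung back up (within 1.5 mm), the blade arm is down (within 0.03 rad), and no bystander is more than 15 mm from where it stood (value of joint bolt above 0.056 m and value of joint catch below 0.0015 m and value of joint blade_arm below 0.03 rad and distance of each of lino_block, tape, brayer, ink_jar_a, ink_jar_b, brush_pot, palette_knife from where it was at the start of the episode below 0.015 m); the robot touches nothing.
It fails at once if the catch is let up while the bolt is part-way (value of joint catch below 0.004 m and value of joint bolt between 0.014 and 0.052 m).
It fails at once if the blade arm is lifted (value of joint blade_arm above 0.06 rad).
It fails at once if a bystander is moved more than 20 mm, lifted or knocked over (distance of any of lino_block, tape, brayer, ink_jar_a, ink_jar_b, brush_pot, palette_knife from where it was at the start of the episode above 0.02 m or angle between any of lino_block, tape, brayer, ink_jar_a, ink_jar_b, brush_pot, palette_knife's own z axis and vertical above 0.5 rad).
It also fails if it takes over 35 s, if anything falls off the work surface, if the arm or the gripper's body presses on something with over 40 N, if the wrist force passes 120 N, or if a joint passes its speed limit or range.

## Robot

A 7-joint arm with a two-finger parallel gripper is mounted at the origin on the work surface. World frame = base frame: x ahead of the robot, y to its left, z up, the work surface at z = 0. Lengths are in m, angles in rad, forces in N, time in s.
With the tool pointing down it reaches from about 0.35 to 0.9 m from the base axis. Payload 19.9 kg.
Tool frame: the origin (TCP) lies between the finger pads; the fingertips stand 19 mm ahead of it and the grasp point (between the pads) is the TCP; z points along the fingers, y is the direction in which the jaws open and shut (so a half turn about z gives the same grasp; the last joint's range is limited). The gripper opens to 94 mm and grips with 3 to 60 N. Pads are 16 mm wide; open, the fingers measure 119 mm over their backs; the gripper's body (75 mm by 177 mm) begins 78 mm behind the grasp point.
Start: joints at [1.165, 0.417, -0.01, 1.614, 0.005, 1.111, -0.053], TCP at [0.222, -0.584, 0.224] pointing down, gripper open.
Joint ranges: [-2.81, 2.81], [-0.39, 2.02], [-1.27, 1.25], [0.06, 2.57], [-1.19, 4.33], [0.19, 2], [-2.82, 2.82]. Speed limits (rad/s): [1.89, 1.89, 2.39, 2.39, 3.01, 3.01, 3.01].

## Interface

Orientations are given as a 3x3 rotation matrix whose columns are the frame's x, y, z axes.
In Python, from rig import robot gives the robot as it stands. Calls block until the motion is done:
- robot.move_ptp(position, orientation): joint-space move of the TCP to a pose.
- robot.move_linear(position, velocity=0.15, frame=None, threshold=None): straight line of the TCP; frame=None keeps the orientation; velocity is the mean speed in m/s. With threshold (N) it stops when the force on the tool has changed by that much, and returns True; else False.
- robot.goto_joints(angles): joint-space move.
- robot.gripper_to(opening): finger opening in m; the grip force is fixed at half the most; returns when the fingers have stopped.
- robot.pause(seconds).
- robot.ik(position, orientation): joint angles nearest the present ones, or None.
- robot.get_state(): the state.
- robot.grab_frame(name): name is "scene" or "side" or "wrist"; returns the picture (480x640x3 uint8, red, green, blue); there is no depth.
- robot.camera_info(name): a dict with "fx", "fy", "cx", "cy" (pixels), "rvec" (rotation vector, rad) and "tvec" (3), from world to camera coordinates, as OpenCV has them. Camera axes: x right, y down, z forward; pixel columns grow to the right and rows downward; lengths in m; the calibration is good to about 2 mm. A picture is of the moment at which its call begins: read the wrist's pose just before it. camera_info takes no time and is no camera call; for the wrist camera it gives the pose at the moment of the call.
A pose or a line that the arm cannot do raises robot.PlanningError and nothing moves.
- robot.sign_off(): hands the job in, once; it reports no verdict.
The state is a dict: "time": time; "qpos": joint angles; "joint_vel": joint speeds; "effort": joint torques, N m; "ee_pos": TCP position; "tool_rot": TCP orientation; "force": force on the tool from outside, world axes, zero at the start; "moment": the same for the moment, N m; "opening": finger opening in m.
Only numpy, scipy, OpenCV 4.12 (cv2) and the standard library are available. Lean on these libraries where they do the work, as an engineer would, in place of code of your own. Each camera call takes 0.05 s, during which the arm holds its last target. There are 200 camera calls.

## Working session

There is one attempt and no reset: what is moved stays moved. The work goes in short steps, each a Python script; the robot and the scene stay as the last script left them, time stands still between calls to the robot, and variables do not carry over. Pictures are saved under pics/ and viewed, about 8 in all and at most 12, crops included, and the job is handed in when it is done.

```bash
mkdir -p pics; ls; python3 - <<'E'
from rig import robot
import cv2
for n in ["scene","side"]:
    cv2.imwrite(f"pics/{n}0.png",robot.grab_frame(n)[:,:,::-1]); print(n,robot.camera_info(n))
s=robot.get_state();print(s["time"],s["ee_pos"],s["tool_rot"],s["opening"])
E
```

```text
pics
scene {'fx': 548.5708559988481, 'fy': 548.5708559988481, 'cx': 311.98522373866484, 'cy': 248.4579235537642, 'rvec': array([ 2.08772327,  0.74112187, -0.37628002]), 'tvec': array([-0.52615883, -0.11454424,  1.2887131 ])}
side {'fx': 490.4505347994696, 'fy': 490.4505347994696, 'cx': 327.8895389970086, 'cy': 235.0896658966658, 'rvec': array([ 2.44357499, -0.22298553,  0.08115452]), 'tvec': array([-0.57718976,  0.18196192,  0.93655352])}
0.1 [ 0.22228255 -0.58379129  0.22390213] [[ 9.34535771e-01  3.55868906e-01 -4.62899644e-04]
 [ 3.55869201e-01 -9.34535220e-01  1.01702005e-03]
 [-7.06702067e-05 -1.11517335e-03 -9.99999376e-01]] 0.0941076921137093
```

View pics/scene0.png

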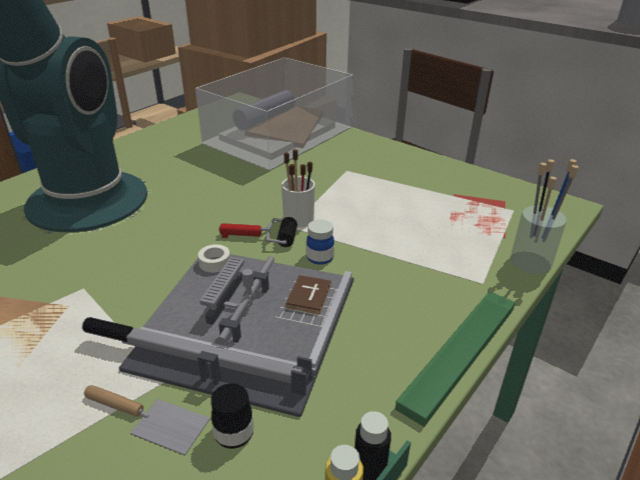

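View pics/side0.png

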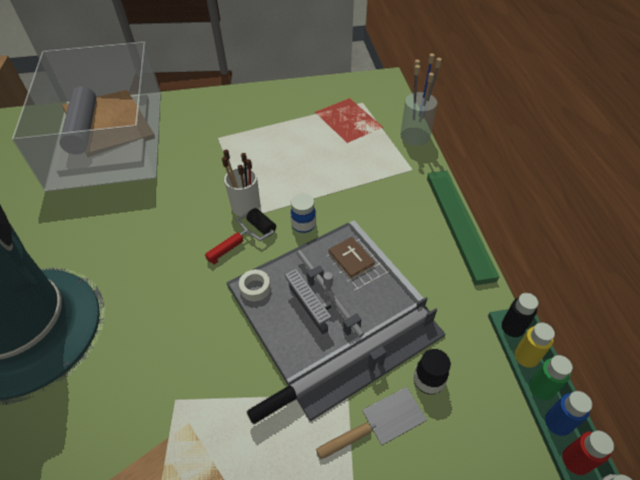

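The guillotine is visible in both views, around (240,320) in the scene picture and (335,310) in the side picture. The knob and the striped catch are small, so I'll enlarge both.

```bash
python3 - <<'E'
import cv2
a=cv2.imread("pics/scene0.png")[235:425,110:365]; b=cv2.imread("pics/side0.png")[210:425,220:450]
cv2.imwrite("pics/sc.png",cv2.resize(a,None,fx=3,fy=3,interpolation=2)); cv2.imwrite("pics/sd.png",cv2.resize(b[:195],None,fx=3,fy=3,interpolation=2))
E
```

```text
(no output)
```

View pics/sc.png

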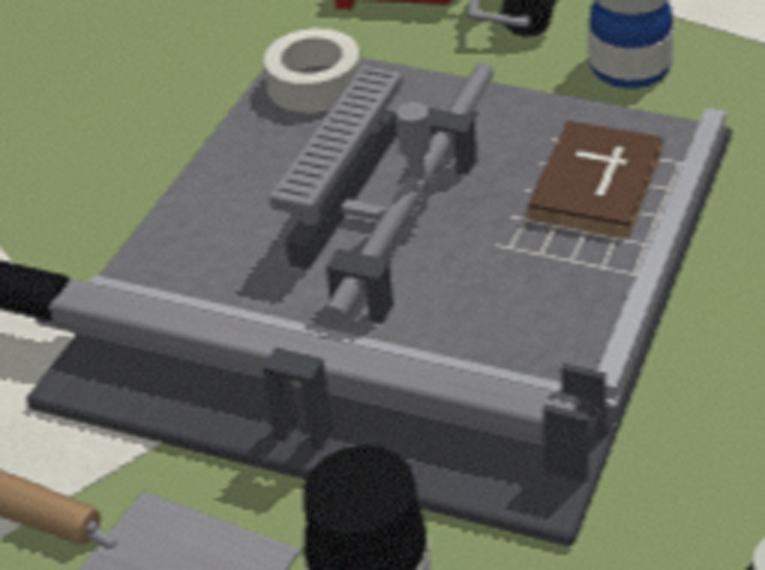

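View pics/sd.png

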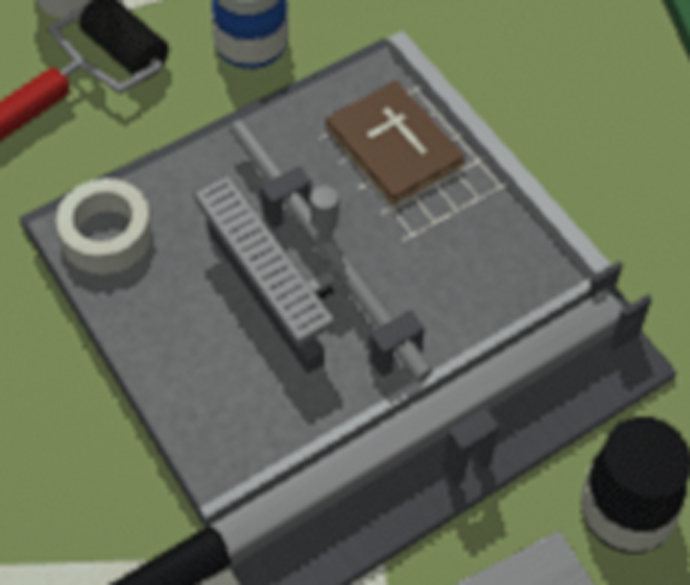

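The crops show the catch's top corners, the knob top and the back board corners clearly. I'll fit the pose to those points.

```bash
cat >fit.py <<'E'
import numpy as np,cv2
from rig import robot
from scipy.optimize import least_squares
C={n:robot.camera_info(n) for n in("scene","side")}
def proj(n,P):
    c=C[n];K=np.array([[c["fx"],0,c["cx"]],[0,c["fy"],c["cy"]],[0,0,1]])
    return cv2.projectPoints(np.array(P,float),c["rvec"],c["tvec"],K,None)[0][:,0]
cat=[(-.059,.055,.076),(-.033,.055,.076),(-.059,-.07,.076),(-.033,-.07,.076)]
obs={"scene":np.array([(365,68),(403,75),(272,197),(315,210),(413,112)])/3+[110,235],
"side":np.array([(197,190),(230,178),(303,338),(331,318),(324,194),(22,220)])/3+[220,210]}
def w(p,P):
    c,s=np.cos(p[2]),np.sin(p[2]);P=np.array(P,float)
    return P@np.array([[c,-s,0],[s,c,0],[0,0,1]]).T+[p[0],p[1],0]
def res(p):
    r=[]
    for n in obs:
        L=cat+[(0,-p[3],.1)]+([(-.15,.165,.026)] if n=="side" else [])
        r.append(proj(n,w(p,L))-obs[n])
    return np.vstack(r)
if __name__=="__main__":
    best=min((least_squares(lambda p:res(p).ravel(),[.5,-.4,y,.004],loss="soft_l1") for y in np.arange(-3,3,.8)),key=lambda o:o.cost)
    print(best.x.tolist(),best.cost);print(res(best.x).round(1))
E
python3 fit.py
```

```text
[0.5780623406816408, -0.042727164320759944, 0.3960865800613888, 0.004727827441121087] 22.73746975518259
[[ -0.6  -0.9]
 [  0.3  -0.7]
 [ -0.4   0.3]
 [  0.1  -0.9]
 [  1.   -0.6]
 [ -0.3   1.3]
 [  0.5  -0.8]
 [  0.    1.1]
 [  3.    0.7]
 [  0.8   0.5]
 [ -6.6 -11.8]]
```

```bash
cat >>fit.py <<'E'
obs["side"]=obs["side"][:5]
_f=lambda p:np.vstack([proj(n,w(p,cat+[(0,-p[3],.1)]))-obs[n] for n in obs])
G=least_squares(lambda p:_f(p).ravel(),[.578,-.043,.396,.004],loss="soft_l1").x
def tcp(gx,gy,z): return w(G,[(gx,gy,z)])[0]
def rot(s=1):
    y=np.array([np.cos(G[2]),np.sin(G[2]),0])*s;z=np.array([0,0,-1.]);return np.c_[np.cross(y,z),y,z]
E
python3 - <<'E'
from fit import *
print(G,_f(G).round(1).tolist())
for s in(1,-1): print(s,robot.ik(tcp(-.023,.025,.2),rot(s)))
s=1 if robot.ik(tcp(-.023,.025,.2),rot(1)) is not None else -1
qs=[robot.ik(tcp(-.023,.025,.2),rot(k)) for k in (1,-1)]
q0=robot.get_state()["qpos"]
s=min([(np.abs(np.array(q)-q0).max(),k) for q,k in zip(qs,(1,-1)) if q is not None])[1]
print("use",s)
p=robot.get_state()["ee_pos"]
robot.move_linear([p[0],p[1],.29])
robot.move_ptp(tcp(-.023,.025,.29),rot(s)); robot.gripper_to(.0335)
robot.move_linear(tcp(-.023,.025,.14))
st=robot.get_state();print(st["time"],st["ee_pos"],tcp(-.023,.025,.14),st["opening"],st["force"])
for n in("wrist","side"): cv2.imwrite(f"pics/{n}1.png",robot.grab_frame(n)[:,:,::-1])
c=robot.camera_info("wrist")
C["wrist"]=c
print(proj("wrist",w(G,cat+[(0,-G[3],.1)])).round(0).tolist())
b=cv2.imread("pics/side1.png")[150:400,200:460];w_=cv2.imread("pics/wrist1.png")
cv2.imwrite("pics/both1.png",np.hstack([cv2.resize(w_,(480,360)),cv2.resize(b,(320,360))]))
E
```

```text
Traceback (most recent call last):
NameError: name '_f' is not defined
```

```bash
python3 - <<'E'
from fit import *
print(G)
qs=[robot.ik(tcp(-.023,.025,.2),rot(k)) for k in (1,-1)];print(qs)
q0=robot.get_state()["qpos"]
s=min([(np.abs(np.array(q)-q0).max(),k) for q,k in zip(qs,(1,-1)) if q is not None])[1]
print("use",s)
p=robot.get_state()["ee_pos"]
robot.move_linear([p[0],p[1],.29])
robot.move_ptp(tcp(-.023,.025,.29),rot(s)); robot.gripper_to(.0335)
robot.move_linear(tcp(-.023,.025,.14))
st=robot.get_state();print(st["time"],st["ee_pos"],tcp(-.023,.025,.14),st["opening"],st["force"])
for n in("wrist","side"): cv2.imwrite(f"pics/{n}1.png",robot.grab_frame(n)[:,:,::-1])
C["wrist"]=robot.camera_info("wrist")
print(proj("wrist",w(G,cat+[(0,-G[3],.1)])).round(0).tolist())
b=cv2.imread("pics/side1.png")[150:400,200:460];w_=cv2.imread("pics/wrist1.png")
cv2.imwrite("pics/both1.png",np.hstack([cv2.resize(w_,(480,360)),cv2.resize(b,(320,360))]))
E
```

```text
[ 0.5777416  -0.04232119  0.39281283  0.00521606]
[array([ 0.53941517,  0.37728796, -0.67293113,  1.81588048,  0.26928363,
        1.041354  ,  0.15603028]), array([-0.82491671,  0.5115816 ,  1.08684391,  1.85851978, -0.51177391,
        1.08619293, -2.289464  ])]
use 1
5.1583 [ 0.54735953 -0.02798635  0.14077176] [ 0.54692365 -0.02802943  0.14      ] 0.03319103089285399 [ 0.19257998 -0.46093652  0.08393074]
[[259.0, 220.0], [300.0, 220.0], [266.0, 387.0], [302.0, 387.0], [353.0, 324.0]]
```

View pics/both1.png

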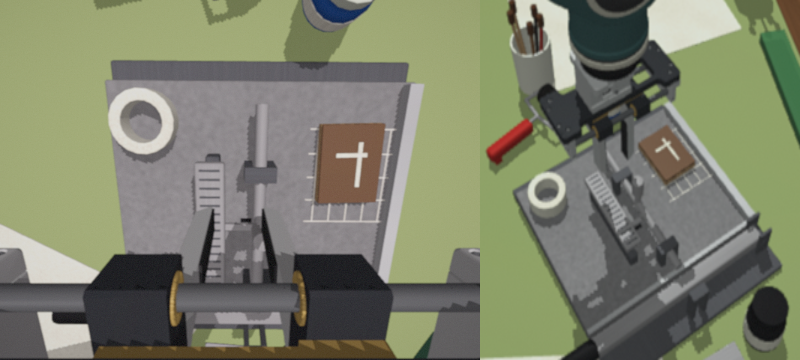

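The wrist view shows the catch's far corners at (259,217) and (299,217). The fit predicted (259,220) and (300,220), so they agree to about 2 mm. The left finger is over the catch and the right one is over the rod behind the knob. Next I'll press the catch down.

```bash
python3 - <<'E'
from fit import *
def p(t):
    s=robot.get_state();f=s["force"];c,d=np.cos(G[2]),np.sin(G[2])
    q=s["ee_pos"]-[G[0],G[1],0]
    print(t,round(s["time"],2),"g",np.round([c*q[0]+d*q[1],-d*q[0]+c*q[1],q[2]],4),"F",np.round([c*f[0]+d*f[1],-d*f[0]+c*f[1],f[2]],1))
p(0)
print(robot.move_linear(tcp(-.023,.025,.1),velocity=.08));p(1)
for z in(.094,.091,.088,.086):
    print(robot.move_linear(tcp(-.023,.025,z),velocity=.03,threshold=12));p(z)
E
```

```text
0 5.26 g [-0.0226  0.0248  0.1408] F [-0.6  0.4  0.9]
False
1 5.91 g [-0.0229  0.0251  0.0999] F [-0.6 -0.1  0.7]
False
0.094 6.26 g [-0.0227  0.0249  0.0942] F [ 1.3 -0.8  2.9]
False
0.091 6.51 g [-0.0229  0.0249  0.091 ] F [ 0.9 -1.1  4.7]
False
0.088 6.76 g [-0.0229  0.0249  0.0881] F [ 2.  -0.4  5.6]
False
0.086 7.01 g [-0.0229  0.0249  0.0862] F [ 0.4 -1.2  5.9]
```

The force is 5.9 N at 9 mm depth, which matches the catch spring. Now the push.

```bash
python3 - <<'E'
from fit import *
def p(t):
    s=robot.get_state();f=s["force"];c,d=np.cos(G[2]),np.sin(G[2])
    q=s["ee_pos"]-[G[0],G[1],0]
    print(t,round(s["time"],2),"g",np.round([c*q[0]+d*q[1],-d*q[0]+c*q[1],q[2]],4),"F",np.round([c*f[0]+d*f[1],-d*f[0]+c*f[1],f[2]],1))
for y in(.012,0,-.015,-.03,-.038,-.052):
    print(robot.move_linear(tcp(-.023,y,.0857),velocity=.03,threshold=14));p(y)
robot.pause(.2);p("end")
cv2.imwrite("pics/side2.png",cv2.resize(robot.grab_frame("side")[210:405,220:450,::-1],None,fx=3,fy=3,interpolation=2))
E
```

```text
False
0.012 7.59 g [-0.0231  0.0125  0.0858] F [-0.   2.7  5.8]
False
0 8.14 g [-0.0231  0.0006  0.0858] F [-0.2  2.9  5.6]
False
-0.015 8.79 g [-0.0231 -0.0143  0.0857] F [-0.6  3.5  6.6]
False
-0.03 9.44 g [-0.0231 -0.0292  0.0857] F [-0.9  2.1  6.5]
False
-0.038 9.86 g [-0.0231 -0.0374  0.0858] F [-1.3  3.   6.1]
True
-0.052 10.18 g [-0.023  -0.0414  0.0857] F [-1.4  5.2  8.7]
end 10.38 g [-0.023  -0.0414  0.0857] F [-0.9  3.9  8.6]
```

View pics/side2.png

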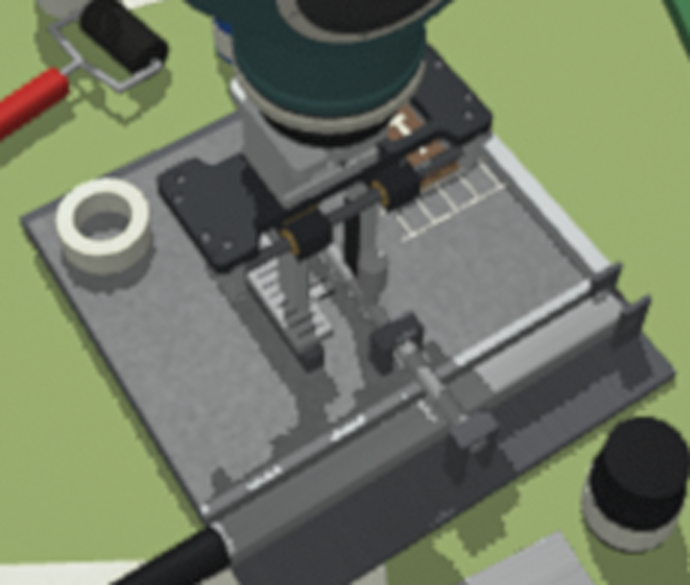

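The picture shows the rod across the blade arm and in the arch at about (470,430). The stop at −41.4 mm is close to the expected −43 + 2 mm. One firmer push will confirm it's the end stop before I release the catch.

```bash
python3 - <<'E'
from fit import *
def p(t):
    s=robot.get_state();f=s["force"];c,d=np.cos(G[2]),np.sin(G[2])
    q=s["ee_pos"]-[G[0],G[1],0]
    print(t,round(s["time"],2),"g",np.round([c*q[0]+d*q[1],-d*q[0]+c*q[1],q[2]],4),"F",np.round([c*f[0]+d*f[1],-d*f[0]+c*f[1],f[2]],1))
print(robot.move_linear(tcp(-.023,-.055,.0855),velocity=.03,threshold=20));p("push")
robot.pause(.2);p("hold")
E
```

```text
True
push 10.68 g [-0.023  -0.0414  0.0856] F [-2.5  4.4  8.5]
hold 10.88 g [-0.023  -0.0414  0.0857] F [-0.8  3.9  9.1]
```

It didn't move under 20 N, so this is a hard stop. I'll back off a little, lift and check.

```bash
python3 - <<'E'
from fit import *
robot.move_linear(tcp(-.023,-.037,.0857),velocity=.03)
robot.move_linear(tcp(-.023,-.037,.15),velocity=.08)
robot.move_linear(tcp(-.023,-.037,.30),velocity=.2)
e=tcp(-.023,-.037,.3); robot.move_linear([.42,-.25,.32],velocity=.2)
s=robot.get_state();print(s["time"],s["ee_pos"],s["force"])
for n,sl in(("scene",np.s_[235:425,110:365]),("side",np.s_[210:405,220:450])):
    cv2.imwrite(f"pics/{n}3.png",cv2.resize(robot.grab_frame(n)[sl][:,:,::-1],None,fx=3,fy=3,interpolation=2))
    o=[110,235] if n=="scene" else [220,210]
    for k in(-.056,-.060): print(n,k,((proj(n,w(G,[(0,k,.1)]))-o)*3).round().tolist())
    print("catch up/down",[((proj(n,w(G,[(-.033,-.07,z)]))-o)*3).round().tolist() for z in(.076,.067)])
E
```

```text
14.3083 [ 0.42050236 -0.24919268  0.31987714] [-0.25525284  0.15672728 -0.58655793]
scene -0.056 [[380.0, 167.0]]
scene -0.06 [[377.0, 172.0]]
catch up/down [[[315.0, 206.0]], [[317.0, 219.0]]]
side -0.056 [[373.0, 255.0]]
side -0.06 [[377.0, 260.0]]
catch up/down [[[339.0, 320.0]], [[339.0, 327.0]]]
```

View pics/scene3.png

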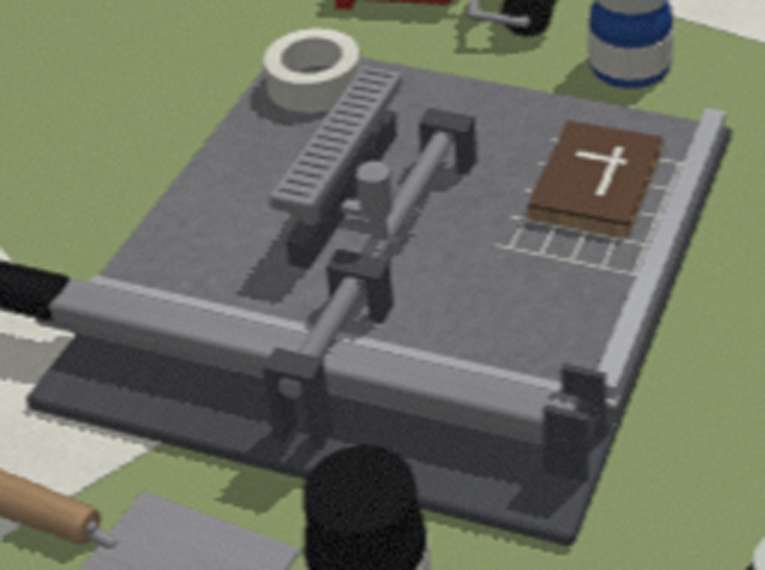

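View pics/side3.png

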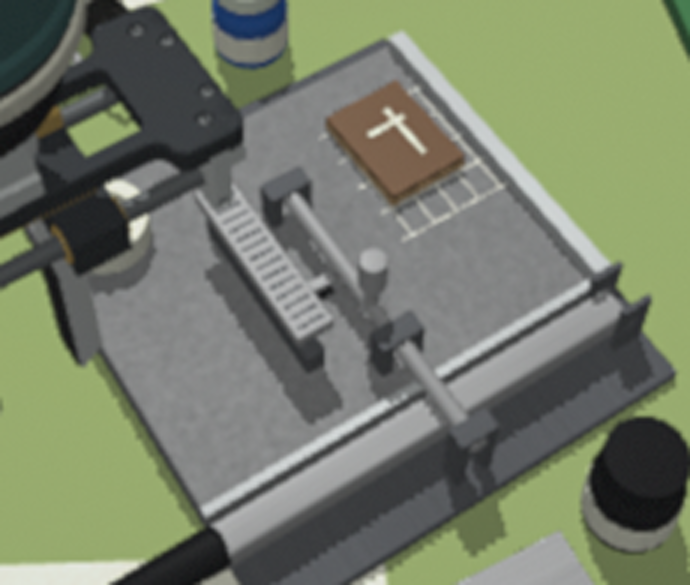

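The knob top is at (373,171) in the scene view and (373,256) in the side view, which is the home position. The rod end shows inside the arch at (290,385). The catch looks exactly as it did at the start, up, with its corner at (315,210). The gripper is clear and the block, tape and jars in view are unmoved.

```bash
python3 -c "
from rig import robot
robot.sign_off()"
```

```text
the job is handed in; nothing more can be done
```

The bolt is home over the blade arm, the catch is back up behind it, and I handed the job in about 14 s into the 35 s allowed; no verdict is reported.

I held the catch about 9 mm down with one fingertip (around 6 N) and pushed the knob with the other at about 3 N until it reached a hard stop. A second, firmer push, stopped at a 20 N rise in force, didn't move it. Then I backed off, lifted and moved clear.

**Last checks:**
- **Bolt:** the rod end shows in the arch. The knob matches its home position in the scene view. In the side view it reads nearer 56–57 mm than 60, within the 2–3 mm fit and calibration error.
- **Catch:** its corner sits where it was at the start, fully up.
- **Blade arm and bystanders:** the blade arm is down. The lino block, tape and the visible parts of the jars, brayer and palette knife look unmoved. The brush pot was outside the final crops, so I didn't check it at the end.
- **Robot:** it touches nothing, with the remaining force reading under 1 N.

**One disagreement:** the board's back-left corner was about 13 pixels off in the first pose fit, so I left it out. The wrist camera then confirmed the fit to about 2 mm.

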